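Close the gauge tray that is locked out on its slides

ROBOT

A 6-joint arm with a two-finger parallel gripper is mounted at the origin on the work surface. World frame = base frame: x ahead of the robot, y to its left, z up, the work surface at z = 0. Lengths are in m, angles in degrees, forces in N, time in s.
With the tool pointing down it reaches from about 0.25 to 0.725 m from the base axis. Payload 9.7 kg.
Tool frame: the origin (TCP) lies on the centre line of the jaws, within the pads' length; the fingertips stand 19 mm ahead of it and the grasp point (between the pads) is the TCP (bot.tcp_to_tips is the z of the fingertips in the tool frame, in m); z points along the fingers, y is the line along which they close (so a half turn about z gives the same grasp; the last joint's range is limited). The gripper opens to 85 mm and grips with 20 to 120 N. Pads are 22 mm wide; open, the fingers measure 114 mm over their backs; the gripper's body (76 mm by 85 mm) begins 54 mm behind the grasp point. The pads swing forward as they close: fully open they stand 13 mm farther back than shut.
Start: joints at [-68.812, 4.979, 10.078, 95.1, 0, 90], TCP at [0.199, -0.513, 0.25] pointing down, gripper open.
Joint ranges: [-179.16, 179.16], [-48.56, 103.87], [-65.8, 70.77], [-126.05, 130.52], [-82.76, 87.17], [-180, 180]. Speed limits (degrees/s): [127.2, 127.2, 147.25, 180, 180, 180].

INTERFACE

Orientations are given as [roll, pitch, yaw] about the fixed x, y, z axes, in that order (R = Rz(yaw) Ry(pitch) Rx(roll)).
In Python, from workcell import bot gives the robot as it stands. The module is installed in compiled form; this text tells all that it offers.
- The arm moves only by the tool play_rows, never from a script. Its argument "increments" is a list of rows, each an object with "slide": the shift along the tool's x, y, z in mm, a list of three; "angular": the turn, a rotation vector about the tool's x, y, z in degrees, a list of three; "claw": the opening, from -1 (shut) to 1 (fully open). In form: [{"slide": [x, y, z], "angular": [rx, ry, rz], "claw": claw}, ...]. A call has 1 to 8 rows; each row shifts and turns the commanded pose from where the row before left it, along the tool's axes as they then stand; what a row does not reach is not made up. A row lasts 1/10 s, in which the tool goes at most 50 mm and 8.59 degrees, less where a joint would pass 70% of its speed; a pose out of reach is approached as far as the arm can. A call is refused whole if a number of a shift passes 50 or a number of a turn 8.59, either way. A call with a gripper value outside its range is refused whole. The fingers move at their own pace and stop on an object; "squeeze" is the grip in N (left out, the last holds). Time passes only in rows, so rows that do not move let the fingers close. It gives the time, the measured TCP pose, the force, the opening and the grip force at its end, in the units of the state.
- bot.get_obs(): the state, without advancing time (a new reading comes with each control period).
- bot.camera(name): name is "side" or "top" or "wrist"; returns the picture (400x640x3 uint8, red, green, blue); there is no depth.
- bot.camera_info(name): a dict with "fovy" (degrees; the focal length in pixels is half the picture's height over the tangent of half this angle, whatever the lens; pixels are square), "cx", "cy" (the principal point, pixels), "R" (3x3) and "t" (3): a world point X has camera coordinates R X + t. Camera axes: x right, y down, z forward; pixel columns grow to the right and rows downward; lengths in m; the calibration is good to about 2 mm. A picture is of the moment at which its call begins: read the wrist's pose just before it. camera_info takes no time and is no camera call; for the wrist camera it gives the pose at the moment of the call.
- bot.job_done(): hands the job in; it is judged then, once.
The state is a dict: "time": time; "q": joint angles; "qd": joint speeds; "joint_efforts": joint torques, N m; "ee_pos": TCP position; "tcp_rot": TCP orientation; "wrist_force": force on the tool from outside, world axes, zero at the start; "torque": the same for the moment, N m; "opening": finger opening in m; "grasp_force": force on a finger pad.
Only numpy, scipy, OpenCV 4.12 (cv2) and the standard library are available. Lean on these libraries where they do the work, as an engineer would, in place of code of your own. Each camera call takes 0.05 s, during which the arm holds its last target. There are 200 camera calls.

TASK

The gauge cabinet's tray is locked at full extension. Press down the red release lever on its front so that the lock lets go, slide the tray back in and press it home against its ejector spring until the catch holds it shut, then let go. Do it gently: the two setting masters must stay standing on the tray, nothing on the bench or on top of the cabinet may be disturbed, and the tray must not be slammed.

Things in the scene. Friction and masses are not known exactly. Their poses are not given: they have to be found in the camera images.
- cabinet: Low grey steel cabinet fixed on the bench, 260 wide, 250 deep, 100 mm high; its place and yaw vary and its mouth faces roughly to the robot's left. Origin: at bench height under the middle of its front (mouth) face; +x points from the mouth into the cabinet, the way the tray goes in; y along its width; z up. A wooden case lies on top, 90 mm or more behind the mouth.
- tray_face (a point): Middle of the outer surface of the tray's front panel, 85 mm above the bench; axes as the cabinet's. The panel is plain and upright, 256 mm wide, 15 to 100 mm above the bench, and may be pushed anywhere. It starts 170 mm in front of the cabinet's mouth and is 14 mm in front of it when latched shut.
- lever_pad (a point): Middle of the top of the red release lever, 70 mm above the bench at rest. A flat paddle 60 mm wide, 6 mm thick, sticking out 37 mm in front of the panel; this point is 18 mm in front of the panel and 60 mm to the cabinet's +y side of its middle. It travels with the tray. The panel rises 30 mm above it, so a finger pressing the lever can also push the panel.
- release_lever (a joint): Angle of the red lever, rad: 0 at rest (level), 0.10 fully pressed (pad 13 mm down). It is a rocker hinged under the tray, 110 mm behind the panel surface. Sprung: about 2 N at the pad starts it, 6 N presses it fully, and it comes up by itself. The lock is open beyond about 0.06 rad (pad 8 mm down); hold it down until the tray has gone in 35 mm.
- tray (a joint): Travel into the cabinet, m: 0 locked out (2 mm of play), 0.156 latched, 0.162 hard stop. About 2 N of friction; it stays where left. From 0.134 on an ejector spring pushes back with 5 to 9 N. The catch drops in at 0.156: press to about 0.160 (15 N or so in all), let go, and it rests at 0.156. If not caught, the spring pushes it out again by 20 mm.
- master_a_center (a point): Centre (half-way up) of a steel setting master, a spool 42 mm in diameter and 46 mm high, standing loose on the tray.
- master_b_center (a point): Centre (half-way up) of the second, like setting master, standing loose on the tray.
- wood_case_center (a point): Centre of a wooden gauge case, 110 x 180 x 45 mm, lying loose on top of the cabinet. To be left alone.
- wash_bottle_center (a point): Centre of a white and yellow bottle, 68 mm in diameter, 170 mm high, standing on the bench. To be left alone.
- vise_center (a point): Centre of a small brass coloured vise, about 90 x 150 x 77 mm, standing on the bench. To be left alone.
- scriber_grip (a point): Middle of the red handle of a scriber, 150 mm long, lying on the bench. To be left alone.
- block_center (a point): Centre of a steel gauge block, 75 x 50 x 25 mm, lying on the bench beyond the cabinet. To be left alone.

How it is judged (in metres and radians):
On the way, in this order (a step that is already met when the one before it is completed fails the run):
1. the release lever is pressed down far enough to free the lock (value of joint release_lever above 0.05 rad), for 0.05 s.
2. the tray has slid in past the lock (value of joint tray above 0.045 m), for 0.05 s.
3. the tray has been pressed home (value of joint tray above 0.1525 m), for 0.1 s.
At the end, for the whole second after the job is handed in: The tray rests latched shut by itself (at least 152.5 mm of its 156 mm travel in, not moving), the red lever is up again (within 0.03 rad), and both setting masters stand upright (within 0.2 rad) on the tray behind its panel (value of joint tray above 0.1525 m and velocity of joint tray between -0.01 and 0.01 m/s and value of joint release_lever below 0.03 rad and angle between each of master_a_center, master_b_center's own z axis and vertical below 0.2 rad and x of each of master_a_center, master_b_center in the frame of tray_face above 0 m); the robot touches nothing.
It fails at once if a setting master on the tray is knocked over (angle between any of master_a_center, master_b_center's own z axis and vertical above 0.5 rad).
It fails at once if the tray is slammed in (faster than 0.4 m/s) (velocity of joint tray above 0.4 m/s).
It fails at once if a bystander on the bench or on the cabinet is shifted by more than 25 mm (distance of any of wood_case_center, wash_bottle_center, vise_center, scriber_grip, block_center from where it was at the start of the episode above 0.025 m).
It also fails if it takes over 38 s, if anything falls off the work surface, if the arm or the gripper's body presses on something with over 40 N, if the wrist force passes 120 N, or if a joint passes its speed limit or range.

## Working session

There is one attempt and no reset: what is moved stays moved. The work goes in short steps, Python scripts to look and compute and a tool call to move; the robot and the scene stay as the last step left them, time stands still between calls to the robot, and variables do not carry over. Pictures are saved under pics/ and viewed, at most 10 in all, crops included, and the job is handed in when it is done.

Besides the shell and the picture viewer there is one more tool, called as a command line: name --argument value ..., lists and objects as JSON in quotes. play_rows: Moves the arm, as the interface text tells. Its arguments: {"type":"object","properties":{"increments":{"type":"array"},"squeeze":{"type":"number"}},"required":["increments"]}

```bash
mkdir -p pics
python3 - <<'E'
from workcell import bot
import cv2,numpy as np
for n in("side","top"):
    im=bot.camera(n); cv2.imwrite(f"pics/{n}0.png",im[:,:,::-1])
    i=bot.camera_info(n); print(n,i)
o=bot.get_obs();print(o)
E
```

```text
side {'fovy': 46.7742118660602, 'cx': 323.27891171263434, 'cy': 201.161209277256, 'R': array([[-0.7370667 , -0.67562832,  0.01609523],
       [-0.33870799,  0.34869   , -0.87389484],
       [ 0.58481586, -0.64957036, -0.48584849]]), 't': array([0.34089558, 0.26239578, 1.06349712])}
top {'fovy': 55.008135635930564, 'cx': 322.08933566353886, 'cy': 199.15079586733006, 'R': array([[-0.02359489, -0.99956432, -0.01773255],
       [-0.99015819,  0.02581306, -0.1375516 ],
       [ 0.13794941,  0.01431251, -0.99033586]]), 't': array([-0.01824517,  0.48320506,  1.31164598])}
{'time': 0.1, 'q': array([-6.88149228e+01,  5.00601233e+00,  1.00401586e+01,  9.50989048e+01,
       -1.15325741e-03,  8.99984456e+01]), 'qd': array([-0.01256309, -0.0902036 ,  0.12220096,  0.06573074,  0.01683329,
        0.00266258]), 'joint_efforts': array([-2.59407250e-05, -5.21558475e+01,  4.65656841e+01,  1.59953814e-02,
       -6.86439944e-05,  8.44386108e-06]), 'ee_pos': array([ 0.19869183, -0.51266893,  0.24968296]), 'tcp_rot': array([-1.79935241e+02,  1.15149983e-03,  2.11866329e+01]), 'wrist_force': array([0.28891723, 0.30374299, 0.19792677]), 'torque': array([ 0.01061614, -0.04886494, -0.01731649]), 'grasp_force': 0.0, 'opening': 0.08517532178000532}
```

View pics/side0.png

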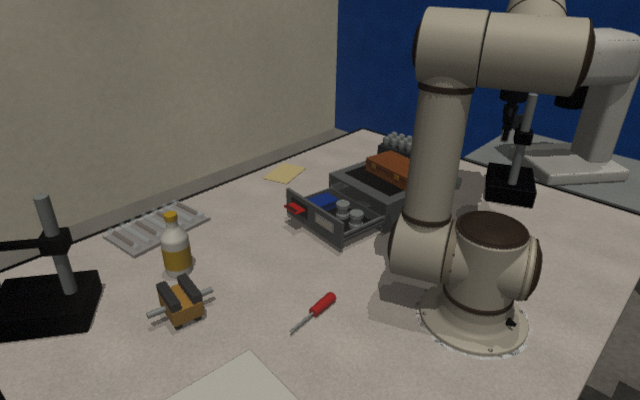

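View pics/top0.png

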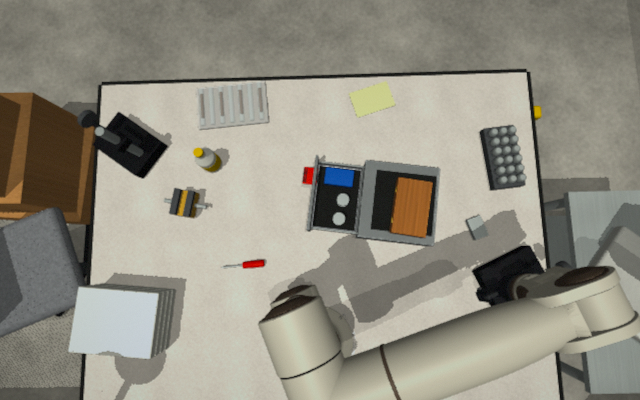

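The top view shows the tray facing left. The lever is at about (308,175), and the panel's top edge runs from about (319,157) to (309,230). In the side view the lever is at about (295,209). The bottle, vise and scriber are all well left of the lever.

```bash
cat > h.py <<'E'
import numpy as np,cv2
from workcell import bot
def K(i,h=400):
    f=h/2/np.tan(np.radians(i["fovy"]/2)); return f,i["cx"],i["cy"]
def ray(i,p):
    f,cx,cy=K(i); d=np.array([(p[0]-cx)/f,(p[1]-cy)/f,1.]); R=np.array(i["R"])
    return -R.T@np.array(i["t"]), R.T@d
def onz(i,p,z):
    c,d=ray(i,p); return c+d*(z-c[2])/d[2]
def tri(i,p,j,q):
    a,u=ray(i,p);b,v=ray(j,q)
    s=np.linalg.lstsq(np.c_[u,-v],b-a,rcond=None)[0]
    A=a+s[0]*u;B=b+s[1]*v; return (A+B)/2,np.linalg.norm(A-B)
def pix(i,X):
    f,cx,cy=K(i); c=np.array(i["R"])@X+i["t"]; return np.array([cx+f*c[0]/c[2],cy+f*c[1]/c[2]])
E
python3 - <<'E'
from h import *
S=cv2.imread("pics/side0.png");T=cv2.imread("pics/top0.png")
cent={}
for n,I,(x0,x1,y0,y1) in(("side",S,(270,320,190,225)),("top",T,(295,325,160,190))):
    h=cv2.cvtColor(I,cv2.COLOR_BGR2HSV); m=(((h[...,0]<8)|(h[...,0]>172))&(h[...,1]>150)).astype(np.uint8)
    z=np.zeros_like(m); z[y0:y1,x0:x1]=m[y0:y1,x0:x1]
    ys,xs=np.nonzero(z); cent[n]=(xs.mean(),ys.mean()); print(n,cent[n],xs.min(),xs.max(),ys.min(),ys.max(),len(xs),cv2.minAreaRect(np.c_[xs,ys].astype(np.float32)))
i=bot.camera_info("side");j=bot.camera_info("top")
print(tri(i,cent["side"],j,cent["top"]), onz(j,cent["top"],.07))
a=cv2.resize(T[145:250,290:450],None,fx=5,fy=5,interpolation=cv2.INTER_CUBIC)
cv2.imwrite("pics/tc.png",a)
b=cv2.resize(S[170:260,270:400],None,fx=6,fy=6,interpolation=cv2.INTER_CUBIC)
cv2.imwrite("pics/sc.png",b)
E
```

```text
side (np.float64(295.3421052631579), np.float64(207.78947368421052)) 284 304 202 213 114 ((294.1538391113281, 207.76919555664062), (18.85980796813965, 9.429903030395508), 33.6900634765625)
top (np.float64(307.87012987012986), np.float64(175.2077922077922)) 303 316 167 183 154 ((309.5, 175.0), (13.0, 16.0), 0.0)
(array([0.5616065 , 0.01562448, 0.0669313 ]), np.float64(0.0020714222835872577)) [0.56180152 0.01612891 0.07      ]
```

View pics/tc.png

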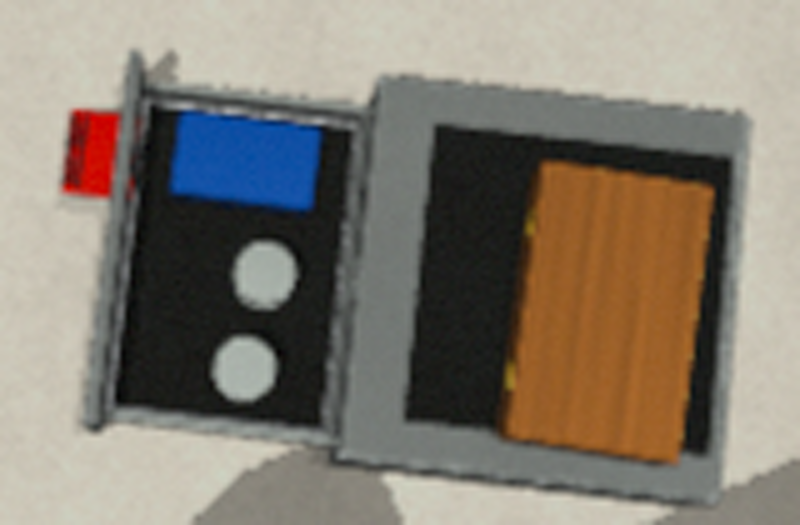

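View pics/sc.png

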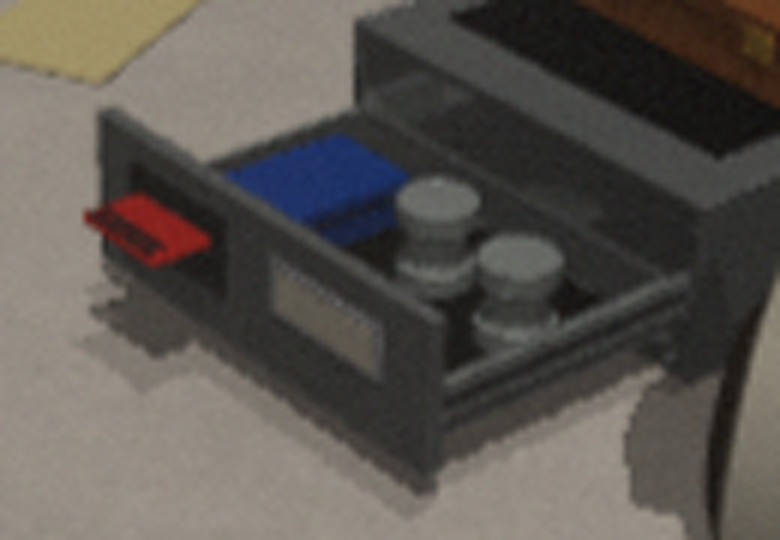

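The crops give the panel's outer top corners: top view (315.6,156) and (307,230.6), side view (286.7,188.3) and (342.5,224.2). Both masters stand mid-tray.

Run:
```python
from h import *
i=bot.camera_info("side");j=bot.camera_info("top")
print("cam",ray(j,(0,0))[0],ray(i,(0,0))[0])
t=[(315.6,156),(307,230.6)];s=[(286.7,188.3),(342.5,224.2)]
P=[]
for a,b in zip(s,t):
    print(tri(i,a,j,b),onz(j,b,.1),onz(i,a,.1)); P.append(onz(j,b,.1))
d=P[0]-P[1];L=np.linalg.norm(d);u=d/L
print("len",L,"cab y",u,"cab x",u[1],-u[0],"yaw",np.degrees(np.arctan2(-u[0],u[1])))
# cabinet front edge corners too (side wall edges)
e=lambda x,y:(290+x/5,145+y/5)
for p in((375,75),(745,110),(335,460),(718,500)): print(onz(j,e(*p),.1)[:2])
for n,p in(("bottle",(200,153)),):print(n,onz(j,p,.17))
print("vise",onz(j,(207,206),.04),"scriber tip",onz(j,(224,267),0),onz(j,(266,263),0))
m=(P[0]+P[1])/2; x=np.array([u[1],-u[0],0])
print("face",m,"pad pred",m+60e-3*u-.018*x)
```

```text
cam [ 0.29707817 -0.04948317  1.36511215] [-0.28181165  0.82964014  0.740518  ]
(array([ 0.62261546, -0.01182745,  0.09805924]), np.float64(0.0026806779634406686)) [ 0.62105419 -0.01274804  0.1       ] [ 0.62126547 -0.00879622  0.1       ]
(array([0.37220431, 0.02248573, 0.09505577]), np.float64(0.004380109901770017)) [0.3701494  0.02090828 0.1       ] [0.36911541 0.02973624 0.1       ]
len 0.25315204857887713 cab y [ 0.99112288 -0.13294904  0.        ] cab x -0.13294903633402658 -0.9911228751965387 yaw -97.64003927379767
[ 0.60256717 -0.17877306]
[ 0.57169298 -0.42490525]
[ 0.3451945  -0.14257288]
[ 0.31322622 -0.39051435]
bottle [0.62346536 0.35651815 0.17      ]
vise [0.46798996 0.37221852 0.04      ] scriber tip [0.2552937  0.32097199 0.        ] [0.26575731 0.17279594 0.        ]
face [0.4956018  0.00408012 0.1       ] pad pred [0.55746225 0.01394339 0.1       ]
```

play_rows --increments '[{"slide": [33, -23.5, 0], "angular": [0, 0, 0], "claw": -1}, {"slide": [33, -23.5, 0], "angular": [0, 0, 0], "claw": -1}, {"slide": [33, -23.5, 0], "angular": [0, 0, 0], "claw": -1}, {"slide": [33, -23.5, 0], "angular": [0, 0, 0], "claw": -1}, {"slide": [33, -23.5, 0], "angular": [0, 0, 0], "claw": -1}, {"slide": [33, -23.5, 0], "angular": [0, 0, 0], "claw": -1}, {"slide": [33, -23.5, 0], "angular": [0, 0, 0], "claw": -1}, {"slide": [33, -23.5, 0], "angular": [0, 0, 0], "claw": -1}]'

```text
time: 0.9
ee_pos: [0.3775, -0.2406, 0.2501]
tcp_rot: [-180.0, 0.0, 21.2]
wrist_force: [0.3, -0.9, 0.9]
opening: 0.0006
grasp_force: 0.0
```

play_rows --increments '[{"slide": [33, -23.5, 0], "angular": [0, 0, 0], "claw": -1}, {"slide": [33, -23.5, 0], "angular": [0, 0, 0], "claw": -1}, {"slide": [33, -23.5, 0], "angular": [0, 0, 0], "claw": -1}, {"slide": [33, -23.5, 0], "angular": [0, 0, 0], "claw": -1}, {"slide": [33, -23.5, 0], "angular": [0, 0, 0], "claw": -1}, {"slide": [33, -23.5, 0], "angular": [0, 0, 0], "claw": -1}, {"slide": [33, -23.5, 0], "angular": [0, 0, 0], "claw": -1}, {"slide": [33, -23.5, 0], "angular": [0, 0, 0], "claw": -1}]'

```text
time: 1.7
ee_pos: [0.5558, 0.0302, 0.25]
tcp_rot: [-180.0, 0.0, 21.2]
wrist_force: [0.8, -0.7, 0.8]
opening: -0.0
grasp_force: 0.0
```

play_rows --increments '[{"slide": [0, 0, 0], "angular": [0, 0, -7.7], "claw": -1}, {"slide": [0, 0, 0], "angular": [0, 0, -7.7], "claw": -1}, {"slide": [0, 0, 0], "angular": [0, 0, -7.7], "claw": -1}, {"slide": [0, 0, 0], "angular": [0, 0, -7.7], "claw": -1}, {"slide": [0, 0, 0], "angular": [0, 0, -7.7], "claw": -1}, {"slide": [0, 0, 0], "angular": [0, 0, -7.7], "claw": -1}, {"slide": [0, 0, 0], "angular": [0, 0, -7.7], "claw": -1}, {"slide": [0, 0, 0], "angular": [0, 0, -7.5], "claw": -1}]'

```text
time: 2.5
ee_pos: [0.5551, 0.0286, 0.2498]
tcp_rot: [-180.0, 0.0, 82.9]
wrist_force: [-0.7, -0.0, 1.2]
opening: -0.0003
grasp_force: 0.0
```

Run:
```python
from h import *
o=bot.get_obs();print({k:o[k] for k in("time","ee_pos","tcp_rot","wrist_force","opening","q")},bot.tcp_to_tips)
i=bot.camera_info("wrist");print(i, ray(i,(0,0))[0])
w=bot.camera("wrist");cv2.imwrite("pics/w1.png",w[:,:,::-1])
np.save("wi.npy",i,allow_pickle=True)
print("pred pad",pix(i,np.array([.559,.017,.07])),"tip",pix(i,o["ee_pos"]-[0,0,bot.tcp_to_tips]))
```

```text
{'time': 2.5, 'ee_pos': array([0.55505942, 0.02860089, 0.24982837]), 'tcp_rot': array([-1.79950555e+02,  7.17500390e-03,  8.29048185e+01]), 'wrist_force': array([-0.6962112 , -0.04976163,  1.21183911]), 'opening': -0.0002864338974655179, 'q': array([2.94896045e+00, 5.82497056e+00, 1.09385747e+01, 9.51635428e+01,
       1.55852745e-03, 1.00044144e+02])} 0.019
{'fovy': 64.6162877691211, 'cx': 320.85416645045075, 'cy': 201.47034279520466, 'R': array([[ 9.92227204e-01, -1.24435588e-01, -9.79775763e-04],
       [-1.19079290e-01, -9.51744121e-01,  2.82848458e-01],
       [-3.61289099e-02, -2.80533263e-01, -9.59164110e-01]]), 't': array([-0.54734271,  0.05728434,  0.40542464])} [0.56455725 0.10014622 0.37212971]
pred pad [326.03077971 195.75577478] tip [320.07785837 260.80581447]
```

View pics/w1.png

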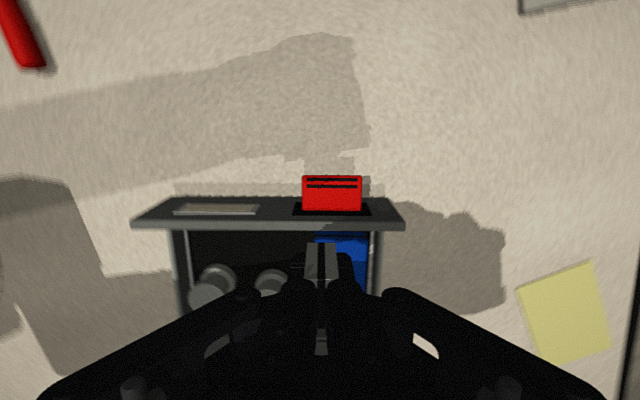

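The wrist view shows the lever at columns 303–362, rows 176–211. The panel's outer top edge is at row ~221, running from (131,221) to (406,223).

Run:
```python
from h import *
i=np.load("wi.npy",allow_pickle=True).item()
w=cv2.imread("pics/w1.png")
h=cv2.cvtColor(w,cv2.COLOR_BGR2HSV); m=(((h[...,0]<8)|(h[...,0]>172))&(h[...,1]>150)); m[:150]=0;m[240:]=0
ys,xs=np.nonzero(m);print(xs.min(),xs.max(),ys.min(),ys.max())
for y in (xs.min(),xs.max()+1):
  for v in (ys.min(),ys.max()+1): print("lever",onz(i,(y,v),.07)[:2])
print(w[190:240,200].mean(1).astype(int), w[190:240,380].mean(1).astype(int))
A=onz(i,(131,221),.1);B=onz(i,(406,222),.1);print(A,B,np.linalg.norm(A-B),np.degrees(np.arctan2(-(B-A)[0],(B-A)[1])))
j=bot.camera_info("top")
```

```text
198 367 175 235
lever [0.43798276 0.05323649]
lever [ 0.42306284 -0.00929159]
lever [0.60197756 0.03270348]
lever [ 0.59670235 -0.03099564]
[159 162 161 159 151 107  69  48  41  40  41  37  39  61  72  86  88  87
  90  96  90 120 125 102  98  52  34  40  38  47  67  82  98  95 103 104
 102  99  94  72  45  23  20  19  13  17  13   9  22  18] [163 158 159 162 162 161 128  66  40  41  42  40  46  40  43  42  46  43
  38  43  34  32  39  37  38  36  37  33  33  35  29  39  53  60  64  60
  63  56  63  59  58  64  64  66  65  66  62  64  64  71]
[0.3797536  0.02363328 0.1       ] [ 0.62912004 -0.0085282   0.1       ] 0.2514318612261287 -97.34902749912857
```

play_rows --increments '[{"slide": [-8.5, 9, 0], "angular": [0, 0, 0], "claw": -1}, {"slide": [0, 0, 30], "angular": [0, 0, 0], "claw": -1}, {"slide": [0, 0, 30], "angular": [0, 0, 0], "claw": -1}, {"slide": [0, 0, 30], "angular": [0, 0, 0], "claw": -1}, {"slide": [0, 0, 20], "angular": [0, 0, 0], "claw": -1}, {"slide": [0, 0, 15], "angular": [0, 0, 0], "claw": -1}, {"slide": [0, 0, 10], "angular": [0, 0, 0], "claw": -1}, {"slide": [0, 0, 5], "angular": [0, 0, 0], "claw": -1}]'

```text
time: 3.35
ee_pos: [0.5631, 0.0188, 0.1097]
tcp_rot: [-180.0, 0.0, 82.5]
wrist_force: [0.6, -0.6, 0.1]
opening: -0.0002
grasp_force: 0.0
```

Run:
```python
from h import *
w=bot.camera("wrist");s=bot.camera("side")
a=cv2.resize(s[150:250,250:380],(520,400),interpolation=cv2.INTER_CUBIC)
b=cv2.resize(w[100:400,180:480],(280,280))
c=np.zeros((400,800,3),np.uint8);c[:,:520]=a;c[:280,520:]=b
cv2.imwrite("pics/d2.png",c[:,:,::-1]);o=bot.get_obs();print(o["ee_pos"],o["wrist_force"])
```

```text
[0.56314146 0.01889852 0.11023256] [-0.73716759 -0.7030555   0.2703944 ]
```

View pics/d2.png

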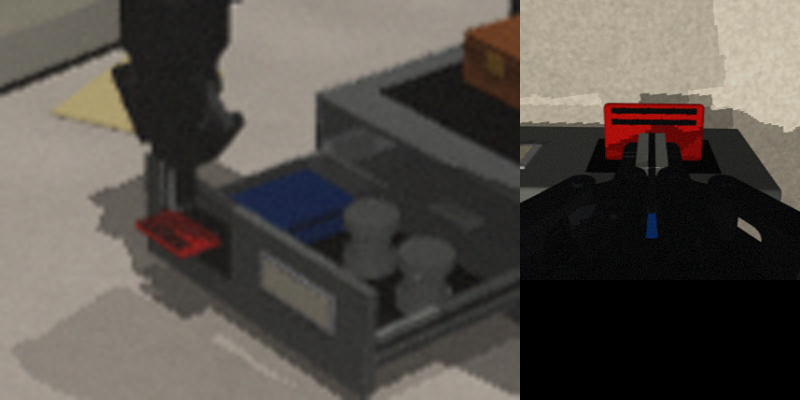

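The fingertips are centred over the lever, between the panel and the lever's end, with no contact yet. Next is pressing down slowly.

play_rows --increments '[{"slide": [0, 0, 10], "angular": [0, 0, 0], "claw": -1}, {"slide": [0, 0, 8], "angular": [0, 0, 0], "claw": -1}, {"slide": [0, 0, 4], "angular": [0, 0, 0], "claw": -1}, {"slide": [0, 0, 3], "angular": [0, 0, 0], "claw": -1}, {"slide": [0, 0, 3], "angular": [0, 0, 0], "claw": -1}, {"slide": [0, 0, 0], "angular": [0, 0, 0], "claw": -1}, {"slide": [0, 0, 0], "angular": [0, 0, 0], "claw": -1}]'

```text
time: 4.15
ee_pos: [0.563, 0.019, 0.0826]
tcp_rot: [180.0, 0.0, 82.6]
wrist_force: [-2.5, 1.6, 4.8]
opening: -0.0001
grasp_force: 2.0
```

play_rows --increments '[{"slide": [0, 0, 2.5], "angular": [0, 0, 0], "claw": -1}, {"slide": [0, 0, 2], "angular": [0, 0, 0], "claw": -1}, {"slide": [0, 0, 1], "angular": [0, 0, 0], "claw": -1}, {"slide": [0, 0, 0], "angular": [0, 0, 0], "claw": -1}, {"slide": [0, 0, 0], "angular": [0, 0, 0], "claw": -1}]'

```text
time: 4.65
ee_pos: [0.5632, 0.019, 0.0772]
tcp_rot: [180.0, -0.0, 82.6]
wrist_force: [-2.3, 2.0, 5.7]
opening: -0.0001
grasp_force: 2.9
```

play_rows --increments '[{"slide": [-2, 0, 0], "angular": [0, 0, 0], "claw": -1}, {"slide": [-2, 0, 0], "angular": [0, 0, 0], "claw": -1}, {"slide": [-2, 0, 0], "angular": [0, 0, 0], "claw": -1}, {"slide": [-2, 0, 0], "angular": [0, 0, 0], "claw": -1}, {"slide": [-2, 0, 0], "angular": [0, 0, 0], "claw": -1}, {"slide": [-2, 0, 0], "angular": [0, 0, 0], "claw": -1}, {"slide": [-2, 0, 0], "angular": [0, 0, 0], "claw": -1}, {"slide": [-2, 0, 0], "angular": [0, 0, 0], "claw": -1}]'

```text
time: 5.45
ee_pos: [0.561, 0.0032, 0.0772]
tcp_rot: [180.0, -0.0, 82.6]
wrist_force: [-3.2, 2.3, 5.5]
opening: 0.0
grasp_force: 3.1
```

play_rows --increments '[{"slide": [-3, 0, 0], "angular": [0, 0, 0], "claw": -1}, {"slide": [-4, 0, 0], "angular": [0, 0, 0], "claw": -1}, {"slide": [-4, 0, 0], "angular": [0, 0, 0], "claw": -1}, {"slide": [-4, 0, 0], "angular": [0, 0, 0], "claw": -1}, {"slide": [-4, 0, 0], "angular": [0, 0, 0], "claw": -1}, {"slide": [-4, 0, 0], "angular": [0, 0, 0], "claw": -1}, {"slide": [-4, 0, 0], "angular": [0, 0, 0], "claw": -1}, {"slide": [-3, 0, 0], "angular": [0, 0, 0], "claw": -1}]'

```text
time: 6.25
ee_pos: [0.5567, -0.0267, 0.0771]
tcp_rot: [-180.0, -0.0, 82.6]
wrist_force: [-4.5, 2.8, 5.8]
opening: 0.0003
grasp_force: 3.1
```

Run:
```python
from h import *
w=bot.camera("top");s=bot.camera("side")
a=cv2.resize(s[150:250,250:380],(520,400),interpolation=cv2.INTER_CUBIC)
b=cv2.resize(w[140:260,290:390],(280,336))
c=np.zeros((400,800,3),np.uint8);c[:,:520]=a;c[:336,520:]=b
cv2.imwrite("pics/d3.png",c[:,:,::-1]);o=bot.get_obs();print(o["ee_pos"],o["wrist_force"])
```

```text
[ 0.55679439 -0.02714449  0.07704024] [-3.40117915 -0.81050115  5.61855243]
```

View pics/d3.png

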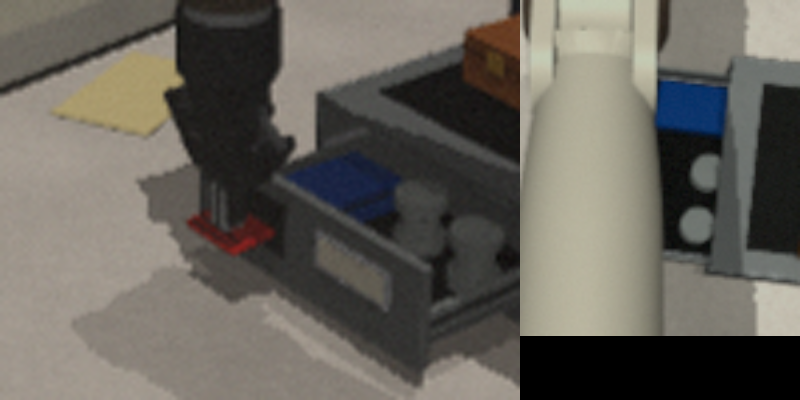

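The tray is moving with the finger and the masters are upright.

play_rows --increments '[{"slide": [-3, 0, 0], "angular": [0, 0, 0], "claw": -1}, {"slide": [-4, 0, 0], "angular": [0, 0, 0], "claw": -1}, {"slide": [-4, 0, 0], "angular": [0, 0, 0], "claw": -1}, {"slide": [-4, 0, 0], "angular": [0, 0, 0], "claw": -1}, {"slide": [-4, 0, 0], "angular": [0, 0, 0], "claw": -1}, {"slide": [-4, 0, 0], "angular": [0, 0, 0], "claw": -1}, {"slide": [-4, 0, 0], "angular": [0, 0, 0], "claw": -1}, {"slide": [-2, 0, 0], "angular": [0, 0, 0], "claw": -1}]'

```text
time: 7.15
ee_pos: [0.553, -0.0556, 0.0771]
tcp_rot: [-180.0, -0.0, 82.6]
wrist_force: [-4.1, 2.4, 6.4]
opening: 0.0001
grasp_force: 3.1
```

play_rows --increments '[{"slide": [0, 0, -5], "angular": [0, 0, 0], "claw": -1}, {"slide": [0, 0, -7], "angular": [0, 0, 0], "claw": -1}, {"slide": [0, 0, -8], "angular": [0, 0, 0], "claw": -1}, {"slide": [0, 0, 0], "angular": [0, 0, 0], "claw": -1}, {"slide": [-3, 0, 0], "angular": [0, 0, 0], "claw": -1}, {"slide": [-3, 0, 0], "angular": [0, 0, 0], "claw": -1}, {"slide": [-3, 0, 0], "angular": [0, 0, 0], "claw": -1}, {"slide": [-3, 0, 0], "angular": [0, 0, 0], "claw": -1}]'

```text
time: 7.95
ee_pos: [0.5516, -0.0674, 0.0964]
tcp_rot: [-180.0, -0.0, 82.6]
wrist_force: [-0.2, 2.3, 0.0]
opening: -0.0003
grasp_force: 0.7
```

play_rows --increments '[{"slide": [-4, 0, 0], "angular": [0, 0, 0], "claw": -1}, {"slide": [-5, 0, 0], "angular": [0, 0, 0], "claw": -1}, {"slide": [-5, 0, 0], "angular": [0, 0, 0], "claw": -1}, {"slide": [-5, 0, 0], "angular": [0, 0, 0], "claw": -1}, {"slide": [-5, 0, 0], "angular": [0, 0, 0], "claw": -1}, {"slide": [-5, 0, 0], "angular": [0, 0, 0], "claw": -1}, {"slide": [-5, 0, 0], "angular": [0, 0, 0], "claw": -1}, {"slide": [-4, 0, 0], "angular": [0, 0, 0], "claw": -1}]'

```text
time: 8.75
ee_pos: [0.5468, -0.1055, 0.0969]
tcp_rot: [180.0, 0.0, 82.6]
wrist_force: [-0.9, 2.7, -0.1]
opening: -0.0
grasp_force: 1.1
```

play_rows --increments '[{"slide": [-3, 0, 0], "angular": [0, 0, 0], "claw": -1}, {"slide": [-3, 0, 0], "angular": [0, 0, 0], "claw": -1}, {"slide": [-3, 0, 0], "angular": [0, 0, 0], "claw": -1}, {"slide": [-3, 0, 0], "angular": [0, 0, 0], "claw": -1}, {"slide": [-3, 0, 0], "angular": [0, 0, 0], "claw": -1}, {"slide": [-3, 0, 0], "angular": [0, 0, 0], "claw": -1}, {"slide": [-3, 0, 0], "angular": [0, 0, 0], "claw": -1}, {"slide": [-2, 0, 0], "angular": [0, 0, 0], "claw": -1}]'

```text
time: 9.55
ee_pos: [0.5439, -0.1261, 0.0969]
tcp_rot: [-180.0, -0.2, 82.7]
wrist_force: [-0.9, 14.7, 1.2]
opening: -0.0001
grasp_force: 6.9
```

The push force is now 14.7 N, so the tray is into the ejector spring. I'll continue in small steps.

play_rows --increments '[{"slide": [-1.5, 0, 0], "angular": [0, 0, 0], "claw": -1}, {"slide": [-1.5, 0, 0], "angular": [0, 0, 0], "claw": -1}, {"slide": [0, 0, 0], "angular": [0, 0, 0], "claw": -1}]'

```text
time: 9.85
ee_pos: [0.5435, -0.1293, 0.0969]
tcp_rot: [-180.0, -0.2, 82.7]
wrist_force: [-1.1, 11.1, 1.1]
opening: -0.0005
grasp_force: 5.3
```

play_rows --increments '[{"slide": [-1.5, 0, 0], "angular": [0, 0, 0], "claw": -1}, {"slide": [-1.5, 0, 0], "angular": [0, 0, 0], "claw": -1}, {"slide": [0, 0, 0], "angular": [0, 0, 0], "claw": -1}]'

```text
time: 10.15
ee_pos: [0.543, -0.1323, 0.0969]
tcp_rot: [-180.0, -0.2, 82.7]
wrist_force: [-1.6, 9.6, 1.0]
opening: 0.0002
grasp_force: 4.7
```

play_rows --increments '[{"slide": [-2, 0, 0], "angular": [0, 0, 0], "claw": -1}, {"slide": [-2, 0, 0], "angular": [0, 0, 0], "claw": -1}, {"slide": [-2, 0, 0], "angular": [0, 0, 0], "claw": -1}, {"slide": [-1.5, 0, 0], "angular": [0, 0, 0], "claw": -1}, {"slide": [-1.5, 0, 0], "angular": [0, 0, 0], "claw": -1}]'

```text
time: 10.65
ee_pos: [0.5418, -0.1415, 0.0968]
tcp_rot: [-180.0, -0.1, 82.6]
wrist_force: [-2.7, 9.3, 2.0]
opening: -0.0
grasp_force: 4.1
```

play_rows --increments '[{"slide": [-1, 0, 0], "angular": [0, 0, 0], "claw": -1}, {"slide": [-1, 0, 0], "angular": [0, 0, 0], "claw": -1}, {"slide": [0, 0, 0], "angular": [0, 0, 0], "claw": -1}]'

```text
time: 10.95
ee_pos: [0.5414, -0.1437, 0.0969]
tcp_rot: [-180.0, -0.1, 82.6]
wrist_force: [-2.4, 8.2, 1.1]
opening: -0.0
grasp_force: 3.9
```

play_rows --increments '[{"slide": [-1, 0, 0], "angular": [0, 0, 0], "claw": -1}, {"slide": [-1, 0, 0], "angular": [0, 0, 0], "claw": -1}, {"slide": [0, 0, 0], "angular": [0, 0, 0], "claw": -1}]'

```text
time: 11.25
ee_pos: [0.5412, -0.1454, 0.0969]
tcp_rot: [-180.0, -0.1, 82.6]
wrist_force: [-3.3, 9.1, 1.7]
opening: 0.0003
grasp_force: 4.6
```

play_rows --increments '[{"slide": [-1, 0, 0], "angular": [0, 0, 0], "claw": -1}, {"slide": [-1, 0, 0], "angular": [0, 0, 0], "claw": -1}, {"slide": [0, 0, 0], "angular": [0, 0, 0], "claw": -1}]'

```text
time: 11.55
ee_pos: [0.5409, -0.1473, 0.0969]
tcp_rot: [-180.0, -0.1, 82.6]
wrist_force: [-2.5, 9.4, 2.0]
opening: -0.0002
grasp_force: 4.8
```

play_rows --increments '[{"slide": [-1, 0, 0], "angular": [0, 0, 0], "claw": -1}, {"slide": [-1, 0, 0], "angular": [0, 0, 0], "claw": -1}, {"slide": [0, 0, 0], "angular": [0, 0, 0], "claw": -1}]'

```text
time: 11.85
ee_pos: [0.5407, -0.1493, 0.0969]
tcp_rot: [-179.9, -0.2, 82.6]
wrist_force: [-2.6, 10.4, 1.5]
opening: -0.0001
grasp_force: 4.9
```

play_rows --increments '[{"slide": [-1, 0, 0], "angular": [0, 0, 0], "claw": -1}, {"slide": [-1, 0, 0], "angular": [0, 0, 0], "claw": -1}, {"slide": [0, 0, 0], "angular": [0, 0, 0], "claw": -1}]'

```text
time: 12.15
ee_pos: [0.5406, -0.1498, 0.0969]
tcp_rot: [-179.9, -0.3, 82.7]
wrist_force: [-2.5, 19.5, 3.2]
opening: -0.0002
grasp_force: 9.3
```

play_rows --increments '[{"slide": [-1, 0, 0], "angular": [0, 0, 0], "claw": -1}, {"slide": [0, 0, 0], "angular": [0, 0, 0], "claw": -1}]'

```text
time: 12.35
ee_pos: [0.5405, -0.1498, 0.0969]
tcp_rot: [-179.9, -0.4, 82.8]
wrist_force: [-1.9, 24.5, 4.5]
opening: 0.0003
grasp_force: 11.9
```

play_rows --increments '[{"slide": [-1, 0, 0], "angular": [0, 0, 0], "claw": -1}, {"slide": [0, 0, 0], "angular": [0, 0, 0], "claw": -1}]'

```text
time: 12.55
ee_pos: [0.5405, -0.1499, 0.0969]
tcp_rot: [-179.9, -0.6, 82.8]
wrist_force: [-0.8, 28.3, 5.0]
opening: -0.0006
grasp_force: 14.6
```

The tray is against the hard stop: the force climbs while the position stays put. Now I'll back off gently and watch the force.

play_rows --increments '[{"slide": [1.5, 0, 0], "angular": [0, 0, 0], "claw": -1}, {"slide": [1.5, 0, 0], "angular": [0, 0, 0], "claw": -1}, {"slide": [1.5, 0, 0], "angular": [0, 0, 0], "claw": -1}, {"slide": [2, 0, 0], "angular": [0, 0, 0], "claw": -1}, {"slide": [2, 0, 0], "angular": [0, 0, 0], "claw": -1}, {"slide": [2, 0, 0], "angular": [0, 0, 0], "claw": -1}, {"slide": [2, 0, 0], "angular": [0, 0, 0], "claw": -1}, {"slide": [2, 0, 0], "angular": [0, 0, 0], "claw": -1}]'

```text
time: 13.35
ee_pos: [0.5426, -0.1405, 0.097]
tcp_rot: [179.9, 0.0, 82.6]
wrist_force: [-0.2, -0.0, 0.4]
opening: -0.0
grasp_force: 0.0
```

Zero force after backing off 9 mm means the catch holds, because an uncaught tray would follow for 20 mm. Now I'll retreat and check.

play_rows --increments '[{"slide": [5, 0, -10], "angular": [0, 0, 0], "claw": -1}, {"slide": [10, 0, -20], "angular": [0, 0, 0], "claw": -1}, {"slide": [15, 0, -20], "angular": [0, 0, 0], "claw": -1}, {"slide": [20, 0, -20], "angular": [0, 0, 0], "claw": -1}, {"slide": [20, 0, -20], "angular": [0, 0, 0], "claw": -1}, {"slide": [20, 0, -20], "angular": [0, 0, 0], "claw": -1}, {"slide": [0, 0, 0], "angular": [0, 0, 0], "claw": -1}, {"slide": [0, 0, 0], "angular": [0, 0, 0], "claw": -1}]'

```text
time: 14.15
ee_pos: [0.5542, -0.0508, 0.2073]
tcp_rot: [179.9, 0.0, 82.6]
wrist_force: [-0.5, -0.2, 0.2]
opening: -0.0001
grasp_force: 0.0
```

Run:
```python
from h import *
w=bot.camera("wrist");s=bot.camera("side")
a=cv2.resize(s[100:250,270:450],(480,400),interpolation=cv2.INTER_CUBIC)
b=cv2.resize(w,(320,200))
c=np.zeros((400,800,3),np.uint8);c[:,:480]=a;c[:200,480:]=b
cv2.imwrite("pics/d4.png",c[:,:,::-1]);o=bot.get_obs();print(o["ee_pos"],o["wrist_force"],o["qd"])
```

```text
[ 0.55363008 -0.0514382   0.20601975] [ 1.1975242  -0.10898443 -0.22848327] [-0.36076327  0.14564607 -0.37862444  0.00327813  0.10529744  0.17374885]
```

View pics/d4.png

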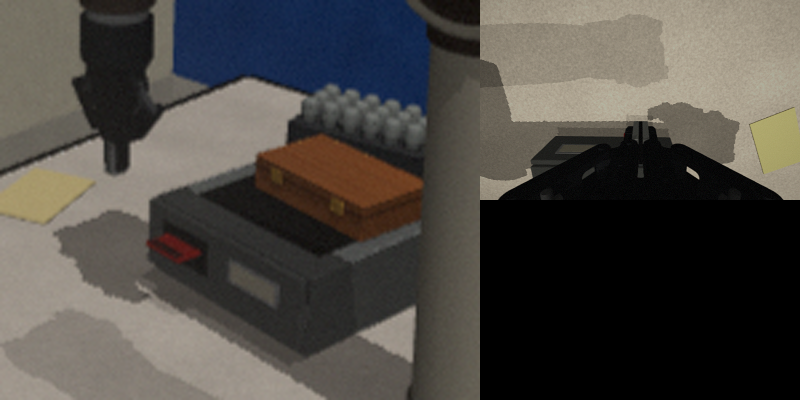

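The tray is shut and flush, the lever is up, the case has not moved, and the gripper is clear of everything.

```bash
python3 -c "
from workcell import bot
print(bot.job_done())"
```

```text
the job is handed in; nothing more can be done
None
```

The job is handed in: the tray is latched shut, the lever is back up, the case on the cabinet hasn't moved and the robot is clear; the setting masters were upright when last seen partway in and are now hidden inside the shut tray, and the simulator returned no verdict.

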